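Close the gearbox plug with the forked T-wrench

ROBOT

A 6-joint arm with a two-finger parallel gripper is mounted at the origin on the work surface. World frame = base frame: x ahead of the robot, y to its left, z up, the work surface at z = 0. Lengths are in m, angles in rad, forces in N, time in s.
With the tool pointing down it reaches from about 0.4 to 0.825 m from the base axis. Payload 7 kg.
Tool frame: the origin (TCP) lies between the finger pads; the fingertips stand 8 mm ahead of it and the grasp point (between the pads) lies 11 mm behind it (arm.finger_overhang is the distance from the TCP to the fingertips, in m); z points along the fingers, y is the line along which they close (so a half turn about z gives the same grasp; the last joint's range is limited). The gripper opens to 88 mm and grips with 3 to 60 N. Pads are 19 mm wide; open, the fingers measure 130 mm over their backs; the gripper's body (78 mm by 193 mm) begins 47 mm behind the grasp point.
Start: joints at [-1.06, 0.359, 0.012, 0, -1.224, -0.288], TCP at [0.149, -0.658, 0.235] pointing down, gripper open.
Joint ranges: [-3.07, 3.07], [-1.43, 2.12], [-1.02, 1.25], [-3.03, 1.67], [-3.05, -0], [-3.03, 3.03]. Speed limits (rad/s): [2.39, 2.39, 3.01, 3.14, 3.14, 3.14].

INTERFACE

Orientations are given as [roll, pitch, yaw] about the fixed x, y, z axes, in that order (R = Rz(yaw) Ry(pitch) Rx(roll)).
In Python, from station import arm gives the robot as it stands.
- The arm moves only by the tool move_arm, never from a script. Its argument "rows" is text: rows parted by semicolons, each of 7 numbers parted by spaces: the turn, a rotation vector about the tool's x, y, z in degrees, then the shift along the tool's x, y, z in m, then the finger opening in m, from 0 to 0.0876. A call has 1 to 8 rows; each row shifts and turns the commanded pose from where the row before left it, along the tool's axes as they then stand; what a row does not reach is not made up. A row lasts 1/8 s, in which the tool goes at most 62.5 mm and 10.7 degrees, less where a joint would pass 70% of its speed; a pose out of reach is approached as far as the arm can. A call is refused whole if a number of a shift passes 0.0625 or a number of a turn 10.7, either way. A call with a gripper value outside its range is refused whole. The fingers move at their own pace and stop on an object; "squeeze" is the grip in N (left out, the last holds). Time passes only in rows, so rows that do not move let the fingers close. It gives the time, the measured TCP pose, the force, the opening and the grip force at its end, in the units of the state.
- arm.get_state(): the state, without advancing time (a new reading comes with each control period).
- arm.grab_frame(name): name is "scene" or "top"; returns (picture, depth): 420x560x3 uint8, blue, green, red; 420x560 float32, m along the optical axis (not along the pixel's ray), 0 where there is no reading.
- arm.camera_model(name): a dict with "mtx" (3x3 intrinsics, pixels), "camera_from_world" (4x4, takes a point from world to camera coordinates). Camera axes: x right, y down, z forward; pixel columns grow to the right and rows downward; lengths in m; the calibration is good to about 2 mm. A picture is of the moment at which its call begins. camera_model takes no time and is no camera call.
- arm.job_done(): hands the job in; it is judged then, once.
The state is a dict: "t": time; "q": joint angles; "qd": joint speeds; "joint_efforts": joint torques, N m; "eef_pos": TCP position; "ee_rot": TCP orientation; "force": force on the tool from outside, world axes, zero at the start; "moment": the same for the moment, N m; "width": finger opening in m; "gripper_force": force on a finger pad.
Only numpy, scipy, OpenCV 4.12 (cv2) and the standard library are available. Lean on these libraries where they do the work, as an engineer would, in place of code of your own. Each camera call takes 0.05 s, during which the arm holds its last target. There are 200 camera calls.

TASK

The yellow wing plug deep in the well of the gearbox casing is only part closed. Take the red-handled T-wrench from the rack, lower its forked foot over the plug's wing and turn it clockwise, seen from above, until the plug comes up against its stop, fully home, with its wing in line with the two red marks on the casing. Then let go and leave the wrench standing upright on the plug.

Things in the scene. Friction and masses are not known exactly. Their poses are not given: they have to be found in the camera images.
- red_wrench_grip (a point): Centre of the red T-wrench's handle (84 mm long on x, 18 thick on y, 26 high, flat sides; grasp the 18). It stands upright, 0.32 kg, in a grey rack beside blue and black ones that do not fit, handles in line, 115 mm apart. Below: 13 mm shaft, then 44 mm round socket from 64 to 22 mm above the prong tips. The pocket is 14 mm deep: lift straight up. This point is 165 mm above the prong tips.
- red_wrench_fork (a point): On the wrench's axis at the lower end of its two 22 mm long steel prongs (18 mm on x, 10 mm on y each). The slot between them is open, 17 mm wide, and runs along x, parallel to the handle; either way round is the same. It fits the plug's wing if lined up within about 20 degrees, and has about 25 degrees of play each way before it drives the wing.
- plug_seat (a point): Centre of the plug's flange, upper face, on its turning axis, z up. Its yellow wing along x is 44 mm long, 8 thick, 14 high above this point. Fully down, the prongs rest on the flange either side of the wing: handle centre 165 mm above this point. Round well, 54 mm wide; its mouth, the aluminium casing's flat top, 160 mm square, is 59 mm above this point. The plug does not sink as it turns.
- plug (a joint): Turn of the plug in rad, growing clockwise seen from above; starts between 0.6 and 1.0. 1.571 is fully home: a hard stop, where the wing is in line with the two red marks on top of the casing. It stays where it is left; turning takes about 0.12 N m.
Things that resemble listed ones, but are neither listed nor needed, are in the scene too. What is shaped like the part that bears red_wrench_grip but green is not meant.

How it is judged:
By the outcome, as a careful person would: the job done as asked, in the order asked, and still so for the second after the job is handed in, with the robot touching nothing.
It also fails if it takes over 48 s, if anything falls off the work surface, if the arm or the gripper's body presses on something with over 40 N, if the wrist force passes 120 N, or if a joint passes its speed limit or range.

## Working session

There is one attempt and no reset: what is moved stays moved. The work goes in short steps, Python scripts to look and compute and a tool call to move; the robot and the scene stay as the last step left them, time stands still between calls to the robot, and variables do not carry over. Pictures are saved under pics/ and viewed, at most 10 in all, crops included, and the job is handed in when it is done.

Besides the shell and the picture viewer there is one more tool, called by a JSON object that holds its "api" and its "payload". move_arm: Moves the arm, as the interface text tells. Its arguments: {"type":"object","properties":{"rows":{"type":"string"},"squeeze":{"type":"number"}},"required":["rows"]}

```bash
mkdir -p pics; ls
cat > h.py <<'E'
import numpy as np, cv2
from station import arm
def grab(n):
    p,d=arm.grab_frame(n); return p,d
def xyz(n,d):
    m=arm.camera_model(n);K=np.array(m["mtx"]);T=np.linalg.inv(np.array(m["camera_from_world"]))
    v,u=np.mgrid[:d.shape[0],:d.shape[1]]
    P=np.stack([(u-K[0,2])/K[0,0]*d,(v-K[1,2])/K[1,1]*d,d],-1)
    return P@T[:3,:3].T+T[:3,3]
E
python3 - <<'E'
from h import *
for n in("scene","top"):
    p,d=grab(n); cv2.imwrite(f"pics/{n}0.png",p); np.savez(f"{n}0.npz",p=p,d=d,X=xyz(n,d))
    m=arm.camera_model(n); print(n,np.round(np.linalg.inv(m["camera_from_world"])[:3],3).tolist(),np.round(m["mtx"],1).tolist())
print(arm.get_state())
E
```

```text
pics
scene [[-0.103, 0.682, -0.724, 1.252], [0.995, 0.059, -0.086, 0.15], [-0.016, -0.729, -0.684, 0.805]] [[477.4, 0.0, 277.6], [0.0, 477.4, 208.9], [0.0, 0.0, 1.0]]
top [[-0.027, -0.982, 0.185, 0.38], [-1.0, 0.028, 0.001, 0.064], [-0.007, -0.185, -0.983, 0.997]] [[459.4, 0.0, 281.6], [0.0, 459.4, 208.5], [0.0, 0.0, 1.0]]
{'t': 0.1, 'q': array([-1.05989407e+00,  3.59340459e-01,  1.11751757e-02, -3.34823488e-04,
       -1.22407863e+00, -2.88095296e-01]), 'qd': array([-0.00023348, -0.00100254,  0.00305374,  0.00172291, -0.00115073,
       -0.00180122]), 'joint_efforts': array([-2.06312514e-03, -5.84161663e+01,  2.93751776e+01,  7.01551393e+00,
        1.01268434e-02, -6.25587109e-05]), 'eef_pos': array([ 0.14904789, -0.6579179 ,  0.23370607]), 'ee_rot': array([ 3.14011529e+00, -1.09539512e-04, -2.91889962e+00]), 'force': array([ 0.05622482,  0.46770052, -0.52031617]), 'moment': array([ 0.04242478, -0.02507987,  0.05231196]), 'gripper_force': 0.0, 'width': 0.08759408723040842}
```

View pics/scene0.png

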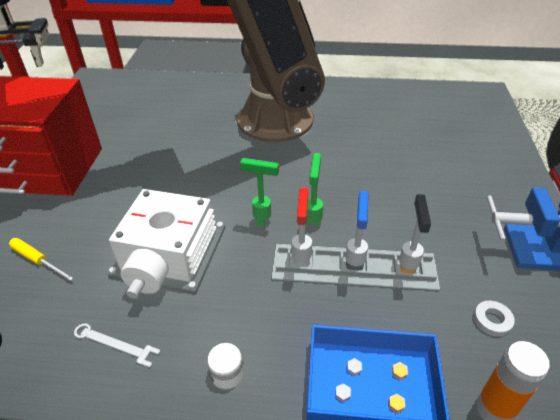

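View pics/top0.png

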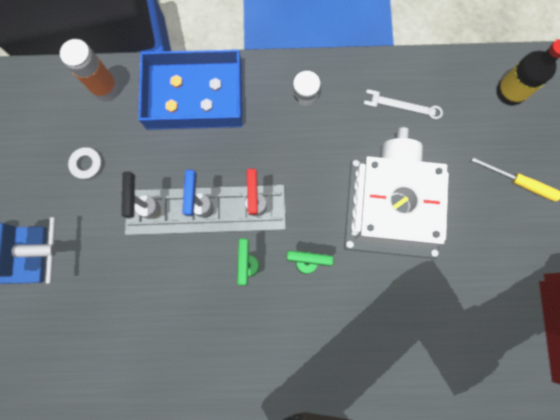

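The red handle is at scene (303,206) / top (252,192), in the rack's end pocket, with blue (189,192) and black (128,194) beside it. Two free-standing green T-shapes are at top (243,262) and (310,258). Only the red one fits the description. The casing's well is at top (404,201), with a yellow wing and red marks at (378,197) and (432,202).

```bash
cat >> h.py <<'E'
def hsv(p): return cv2.cvtColor(p,cv2.COLOR_BGR2HSV)
def red(p):
    h=hsv(p); return ((h[...,0]<8)|(h[...,0]>172))&(h[...,1]>140)&(h[...,2]>80)
def yel(p):
    h=hsv(p); return (h[...,0]>20)&(h[...,0]<35)&(h[...,1]>120)&(h[...,2]>70)
def plane(n,uv,z):
    m=arm.camera_model(n);T=np.linalg.inv(np.array(m["camera_from_world"]))
    r=T[:3,:3]@np.linalg.inv(np.array(m["mtx"]))@np.array([uv[0],uv[1],1.]); return T[:3,3]+r*(z-T[2,3])/r[2]
def blob(mask,box):
    u0,v0,u1,v1=box; k=np.zeros(mask.shape,bool);k[v0:v1,u0:u1]=1; return k&mask
def ax(P):
    q=P-P.mean(0);w,v=np.linalg.eigh(q.T@q);return np.degrees(np.arctan2(v[1,-1],v[0,-1]))%180
E
python3 - <<'E'
from h import *
t=np.load("top0.npz");s=np.load("scene0.npz")
for n,f,b in(("top",t,(235,160,270,225)),("scene",s,(290,180,315,240))):
    m=blob(red(f["p"]),b);P=f["X"][m];z=np.percentile(P[:,2],95)
    Q=P[P[:,2]>z-.008]; print(n,"handle",len(P),z,Q.mean(0),Q.min(0),Q.max(0),ax(Q[:,:2]))
    v,u=np.where(m);print(cv2.minAreaRect(np.c_[u,v].astype(np.float32)))
X=t["X"]
C=X[165:235,370:440];print("casing top z",np.median(C[...,2]))
zc=np.median(C[...,2])
ms=[]
for b in((366,188,392,206),(418,192,445,212)):
    v,u=np.where(blob(red(t["p"]),b)); ms.append(plane("top",(u.mean(),v.mean()),zc)); print("mark",len(u),u.mean(),v.mean(),ms[-1])
d=ms[0]-ms[1];print("marks axis",np.degrees(np.arctan2(d[1],d[0]))%180,"mid",(ms[0]+ms[1])/2)
m=blob(yel(t["p"]),(385,182,425,220));v,u=np.where(m)
W=np.array([plane("top",a,zc-.045) for a in zip(u,v)]);print("wing",len(u),u.mean(),v.mean(),W.mean(0),"z",np.median(X[m][:,2]),"ang",ax(W[:,:2]), np.ptp(W@[1,0,0]),np.ptp(W[:,1]))
a=cv2.resize(t["p"][150:250,350:460],None,fx=5,fy=5,interpolation=cv2.INTER_CUBIC)
b=cv2.resize(s["p"][170:280,265:330],None,fx=4.5,fy=4.5,interpolation=cv2.INTER_CUBIC)
b=cv2.resize(b,(240,500)) 
cv2.imwrite("pics/crop1.png",np.hstack([a,b])[:, :800])
E
```

```text
top handle 383 0.18774541168896453 [0.56786343 0.1186916  0.1872876 ] [0.38047127 0.06442093 0.18061252] [0.60900245 0.12737152 0.99664999] 3.7552871330067035
((251.5, 191.0), (44.0, 9.0), 90.0)
scene handle 320 0.18828150848695013 [0.57506751 0.11777058 0.18624451] [0.53078615 0.10890823 0.18079846] [0.61245414 0.1266085  0.18966051] 0.5405572996230887
((302.05450439453125, 205.12840270996094), (9.231986999511719, 36.179405212402344), 3.5763344764709473)
casing top z 0.10399810204092291
mark 0 nan nan [nan nan nan]
mark 0 nan nan [nan nan nan]
marks axis nan mid [nan nan nan]<stdin>:12: RuntimeWarning: Mean of empty slice.
  ret = ret.dtype.type(ret / rcount)
<stdin>:15: RuntimeWarning: Mean of empty slice.
  return _methods._mean(a, axis=axis, dtype=dtype,
Traceback (most recent call last):
IndexError: too many indices for array: array is 1-dimensional, but 2 were indexed
```

```bash
cat > m.py <<'E'
from h import *
t=np.load("top0.npz");s=np.load("scene0.npz")
p=t["p"];h=hsv(p);X=t["X"]
print(p[197,378],h[197,378],p[202,431],h[202,431],p[201,401],h[201,401])
zc=np.median(X[165:235,370:440,2])
sat=(h[...,1]>70);rr=sat&((h[...,0]<12)|(h[...,0]>168));yy=sat&(h[...,0]>20)&(h[...,0]<40)
ms=[]
for b in((366,188,392,206),(418,192,445,212)):
    v,u=np.where(blob(rr,b)); ms.append(plane("top",(u.mean(),v.mean()),zc)); print("mark",len(u),u.mean(),v.mean(),ms[-1])
d=ms[0]-ms[1];print("marks axis",np.degrees(np.arctan2(d[1],d[0]))%180,"mid",(ms[0]+ms[1])/2)
m=blob(yy,(385,182,425,220));v,u=np.where(m)
W=np.array([plane("top",a,zc-.045) for a in zip(u,v)]);print("wing",len(u),u.mean(),v.mean(),W.mean(0),"z",np.median(X[m][:,2]),"ang",ax(W[:,:2]), np.ptp(W[:,0]),np.ptp(W[:,1]))
# casing edges
g=(h[...,1]<40)&(np.abs(X[...,2]-zc)<.006);v,u=np.where(blob(g,(350,140,460,260)))
E=X[v,u,:2].astype(np.float32);print("casing",cv2.minAreaRect(E))
a=cv2.resize(p[150:250,350:460],None,fx=5,fy=5,interpolation=cv2.INTER_CUBIC)
b=cv2.resize(s["p"][170:280,270:320],(227,500),interpolation=cv2.INTER_CUBIC)
cv2.imwrite("pics/crop1.png",np.hstack([a,b]))
E
python3 m.py
```

```text
[135 138 244] [  1 114 244] [122 124 244] [  0 128 244] [134 244 244] [ 30 115 244]
mark 44 377.6818181818182 196.27272727272728 [ 0.56777832 -0.12551612  0.1039981 ]
mark 46 431.3478260869565 201.54347826086956 [ 0.55411848 -0.2308133   0.1039981 ]
marks axis 82.60849211547897 mid [ 0.5609484  -0.17816471  0.1039981 ]
wing 76 400.35526315789474 202.22368421052633 [ 0.5632588  -0.18131712  0.0589981 ] z 0.0583754064332192 ang 123.16571820843612 0.022812113988823546 0.028389281408189804
casing ((0.5828425884246826, -0.1807260513305664), (0.16187618672847748, 0.20523390173912048), 82.6653060913086)
```

View pics/crop1.png

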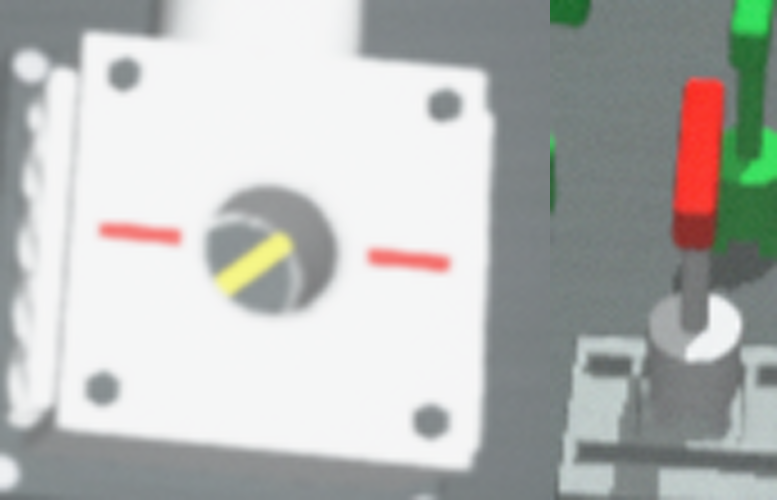

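The crop confirms the red wrench stands in the rack and separately from the green ones. The wing is about 40° short of the marks. I'll refine the handle centre from both views and set up a row planner.

```bash
cat > plan.py <<'E'
import sys
from h import *
from scipy.spatial.transform import Rotation as R
# usage: plan.py x y z yaw_deg nrows : rows to pose (tool down) in tool axes
x,y,z,yaw,n=map(float,sys.argv[1:6]);n=int(n)
s=arm.get_state();p=np.array(s["eef_pos"]);r=R.from_euler("xyz",s["ee_rot"])
G=R.from_euler("xyz",[np.pi,0,np.radians(yaw)]); g=np.array([x,y,z])
rv=np.degrees((r.inv()*G).as_rotvec())
if n*10.7<abs(rv).max(): print("too few rows")
for i in range(n):
    w=np.round(np.clip(rv/n,-10.7,10.7),1)+0.
    d=np.round(r.inv().apply((g-p)/(n-i)),4)+0.
    print(*w,*d,end="; ")
    p=p+r.apply(d); r=r*R.from_rotvec(np.radians(w))
print("\nrv",rv.round(1),"yaw0",np.degrees(s["ee_rot"][2]),"end",p.round(4),np.degrees(r.as_euler("xyz")).round(1))
E
python3 - <<'E'
from h import *
t=np.load("top0.npz");s=np.load("scene0.npz")
print(plane("top",(251.5,191),.187))
for f,n,b in((t,"top",(235,160,270,225)),(s,"scene",(290,180,315,240))):
    m=blob(red(f["p"]),b)&(f["X"][...,2]>.183)&(f["X"][...,2]<.195);P=f["X"][m];print(n,(P.min(0)+P.max(0))/2,P.mean(0))
# marks + well in scene view
h=hsv(s["p"]);rr=(h[...,1]>70)&((h[...,0]<12)|(h[...,0]>168))
ms=[]
for b in((130,208,150,222),(174,216,196,230)):
    v,u=np.where(blob(rr,b));ms.append(plane("scene",(u.mean(),v.mean()),.104));print(len(u),ms[-1])
print((ms[0]+ms[1])/2)
E
python3 plan.py .40 -.42 .29 -110 6
```

```text
[0.56655666 0.11912986 0.187     ]
top [0.56764717 0.11916817 0.18579632] [0.56843566 0.11914567 0.18543778]
scene [0.57162014 0.11772198 0.18636607] [0.57362878 0.11766864 0.18645679]
36 [ 0.55293786 -0.23379538  0.104     ]
35 [ 0.56666334 -0.12772611  0.104     ]
[ 0.5598006  -0.18076075  0.104     ]
0.0 0.0 -9.5 -0.0495 0.0295 -0.0093; 0.0 0.0 -9.5 -0.0537 0.0209 -0.0094; 0.0 0.0 -9.5 -0.0565 0.0117 -0.0093; 0.0 0.0 -9.5 -0.0576 0.0022 -0.0094; 0.0 0.0 -9.5 -0.0572 -0.0073 -0.0093; 0.0 0.0 -9.5 -0.0551 -0.0167 -0.0094; 
rv [  0.1   0.  -57.2] yaw0 -167.24062878094534 end [ 0.4  -0.42  0.29] [ 1.799e+02  1.000e-01 -1.102e+02]
```

{"api": "move_arm", "payload": {"rows": "0 0 -9.5 -0.050 0.030 -0.009 0.0876; 0 0 -9.5 -0.054 0.021 -0.009 0.0876; 0 0 -9.5 -0.057 0.012 -0.009 0.0876; 0 0 -9.5 -0.058 0.002 -0.009 0.0876; 0 0 -9.5 -0.057 -0.007 -0.009 0.0876; 0 0 -9.5 -0.055 -0.017 -0.009 0.0876", "squeeze": 40}}

```text
t: 0.85
eef_pos: [0.4022, -0.4175, 0.2887]
ee_rot: [3.141, 0.0, -1.918]
force: [0.8, -0.4, 0.7]
width: 0.0871
gripper_force: 0.0
```

```bash
python3 plan.py .53 -.12 .28 -46 8
```

```text
0.0 0.0 -8.0 -0.0404 -0.0023 0.0011; 0.0 0.0 -8.0 -0.0397 -0.008 0.0011; 0.0 0.0 -8.0 -0.0382 -0.0134 0.0011; 0.0 0.0 -8.0 -0.0359 -0.0186 0.0011; 0.0 0.0 -8.0 -0.033 -0.0234 0.0011; 0.0 0.0 -8.0 -0.0295 -0.0278 0.0011; 0.0 0.0 -8.0 -0.0253 -0.0316 0.0011; 0.0 0.0 -8.0 -0.0206 -0.0347 0.001; 
rv [  0.    0.  -63.9] yaw0 -109.92135257235091 end [ 0.53 -0.12  0.28] [-180.     0.   -45.9]
```

{"api": "move_arm", "payload": {"rows": "0 0 -8 -0.040 -0.002 0.001 0.0876; 0 0 -8 -0.040 -0.008 0.001 0.0876; 0 0 -8 -0.038 -0.013 0.001 0.0876; 0 0 -8 -0.036 -0.019 0.001 0.0876; 0 0 -8 -0.033 -0.023 0.001 0.0876; 0 0 -8 -0.030 -0.028 0.001 0.0876; 0 0 -8 -0.025 -0.032 0.001 0.0876; 0 0 -8 -0.021 -0.035 0.001 0.0876"}}

```text
t: 1.85
eef_pos: [0.5306, -0.1202, 0.2803]
ee_rot: [3.141, 0.0, -0.802]
force: [0.9, -0.0, 0.3]
width: 0.0876
gripper_force: 0.0
```

```bash
python3 plan.py .569 .118 .24 0.5 7
```

```text
0.0 0.0 -6.6 -0.0206 -0.0276 0.0058; 0.0 0.0 -6.6 -0.0173 -0.0298 0.0058; 0.0 0.0 -6.6 -0.0138 -0.0316 0.0057; 0.0 0.0 -6.6 -0.0101 -0.033 0.0058; 0.0 0.0 -6.6 -0.0062 -0.0339 0.0057; 0.0 0.0 -6.6 -0.0023 -0.0344 0.0058; 0.0 0.0 -6.6 0.0016 -0.0344 0.0057; 
rv [  0.    0.  -46.5] yaw0 -45.96623353124331 end [0.569 0.118 0.24 ] [-180.     0.     0.2]
```

{"api": "move_arm", "payload": {"rows": "0 0 -6.6 -0.0206 -0.0276 0.0058 0.07; 0 0 -6.6 -0.0173 -0.0298 0.0058 0.07; 0 0 -6.6 -0.0138 -0.0316 0.0057 0.07; 0 0 -6.6 -0.0101 -0.0330 0.0058 0.07; 0 0 -6.6 -0.0062 -0.0339 0.0057 0.07; 0 0 -6.6 -0.0023 -0.0344 0.0058 0.07; 0 0 -6.6 0.0016 -0.0344 0.0057 0.07; 0 0 0 0 0 0 0.07"}}

```text
t: 2.85
eef_pos: [0.5697, 0.1183, 0.239]
ee_rot: [3.141, 0.002, 0.003]
force: [0.0, 0.2, 0.2]
width: 0.0697
gripper_force: 0.0
```

```bash
python3 plan.py .569 .118 .164 0.5 4
```

```text
0.0 0.0 -0.1 -0.0001 0.0001 0.0188; 0.0 0.0 -0.1 -0.0001 0.0 0.0187; 0.0 0.0 -0.1 -0.0002 0.0001 0.0188; 0.0 0.0 -0.1 -0.0001 0.0 0.0187; 
rv [ 0.   0.1 -0.3] yaw0 0.15577981249669196 end [0.569 0.118 0.164] [1.8e+02 1.0e-01 6.0e-01]
```

{"api": "move_arm", "payload": {"rows": "0 0 0 0 0 0.019 0.07; 0 0 0 0 0 0.019 0.07; 0 0 0 0 0 0.019 0.07; 0 0 0 0 0 0.018 0.07; 0 0 0 0 0 0 0.05; 0 0 0 0 0 0 0.03; 0 0 0 0 0 0 0.01; 0 0 0 0 0 0 0.005"}}

```text
t: 3.85
eef_pos: [0.5702, 0.1166, 0.1659]
ee_rot: [-3.141, -0.001, -0.001]
force: [-0.6, 0.5, 0.5]
width: 0.0359
gripper_force: 0.0
```

{"api": "move_arm", "payload": {"rows": "0 0 0 0 0 0 0.005; 0 0 0 0 0 0 0.005; 0 0 0 0 0 0 0.005"}}

```text
t: 4.22
eef_pos: [0.57, 0.1165, 0.1654]
ee_rot: [3.141, -0.0, -0.0]
force: [0.3, -0.0, 0.9]
width: 0.0177
gripper_force: 40.0
```

Gripped (17.7 mm, 40 N). Lift straight up.

{"api": "move_arm", "payload": {"rows": "0 0 0 0 0 -0.010 0.005; 0 0 0 0 0 -0.020 0.005; 0 0 0 0 0 -0.025 0.005; 0 0 0 0 0 -0.025 0.005; 0 0 0 0 0 -0.025 0.005; 0 0 0 0 0 -0.025 0.005; 0 0 0 0 0 -0.015 0.005; 0 0 0 0 0 0 0.005"}}

```text
t: 5.22
eef_pos: [0.5702, 0.1167, 0.3111]
ee_rot: [-3.141, -0.001, -0.001]
force: [-0.6, -0.6, -4.7]
width: 0.018
gripper_force: 40.0
```

```bash
python3 - <<'E'
from h import *
p,d=grab("scene");np.savez("s1.npz",p=p,d=d,X=xyz("scene",d))
cv2.imwrite("pics/s1.png",cv2.resize(p[60:300,180:460],None,fx=2.4,fy=2.4))
E
python3 plan.py .5604 -.1795 .32 -57 8
```

```text
0.0 0.0 7.1 -0.0011 0.037 -0.0013; 0.0 0.0 7.1 0.0035 0.0369 -0.0013; 0.0 0.0 7.1 0.008 0.0361 -0.0013; 0.0 0.0 7.1 0.0124 0.0349 -0.0013; 0.0 0.0 7.1 0.0166 0.0331 -0.0013; 0.0 0.0 7.1 0.0205 0.0308 -0.0012; 0.0 0.0 7.1 0.0242 0.028 -0.0013; 0.0 0.0 7.1 0.0275 0.0248 -0.0012; 
rv [-0.  0. 57.] yaw0 -0.04492116776333395 end [ 0.5604 -0.1795  0.32  ] [180.    0.  -56.8]
```

View pics/s1.png

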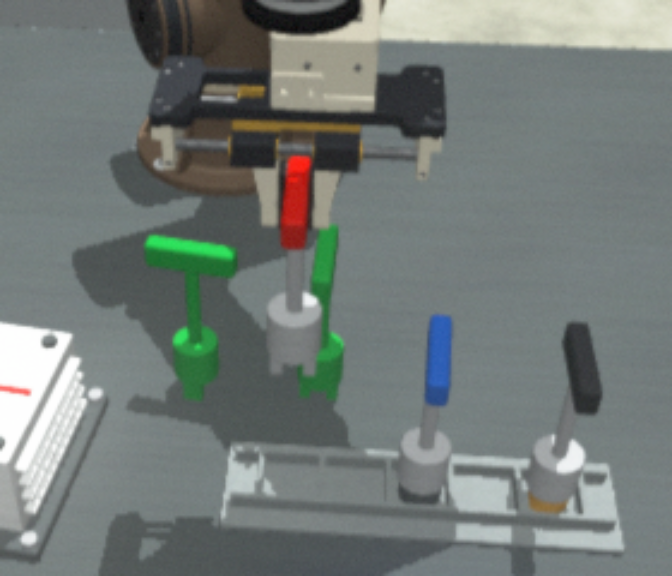

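The picture shows the red wrench held upright, clear of the rack, with the prongs at crop (295,365). I'll measure the socket axis relative to the TCP by a circle fit on its depth points.

Run:
```python
from h import *
from scipy.optimize import least_squares
f=np.load("s1.npz");X=f["X"];h=hsv(f["p"])
b=np.zeros(X.shape[:2],bool);b[178:220,285:322]=1
m=b&(h[...,1]<60)&(X[...,2]>.183)&(X[...,2]<.212)&(abs(X[...,0]-.57)<.04)&(abs(X[...,1]-.117)<.03)
P=X[m];print(len(P),P.min(0),P.max(0))
r=least_squares(lambda c:np.hypot(*(P[:,:2]-c).T)-.022,[.57,.117],loss="soft_l1",f_scale=.002);print("axis",r.x,abs(r.fun).mean())
m=red(f["p"])&(abs(X[...,0]-.57)<.06)&(abs(X[...,1]-.117)<.03)&(X[...,2]>.2);P=X[m];print("handle",P.min(0),P.max(0))
```

```text
264 [0.5699032  0.09581482 0.18303997] [0.59395863 0.13809736 0.21191919]
axis [0.56887014 0.11619673] 0.0006883701695490844
handle [0.52565297 0.1068161  0.30842423] [0.61370899 0.12546025 0.35037236]
```

{"api": "move_arm", "payload": {"rows": "0 0 7.1 -0.001 0.037 -0.001 0.005; 0 0 7.1 0.004 0.037 -0.001 0.005; 0 0 7.1 0.008 0.036 -0.001 0.005; 0 0 7.1 0.012 0.035 -0.001 0.005; 0 0 7.1 0.017 0.033 -0.001 0.005; 0 0 7.1 0.021 0.031 -0.001 0.005; 0 0 7.1 0.024 0.028 -0.001 0.005; 0 0 7.1 0.0275 0.025 -0.001 0.005"}}

```text
t: 6.28
eef_pos: [0.5606, -0.1811, 0.3166]
ee_rot: [3.14, 0.002, -0.996]
force: [0.9, 0.5, -3.3]
width: 0.0178
gripper_force: 40.0
```

{"api": "move_arm", "payload": {"rows": "0 0 0 0 0 0.020 0.005; 0 0 0 0 0 0.020 0.005; 0 0 0 0 0 0.020 0.005; 0 0 0 0 0 0.015 0.005; 0 0 0 0 0 0.010 0.005; 0 0 0 0 0 0.005 0.005; 0 0 0 0 0 0 0.005"}}

```text
t: 7.15
eef_pos: [0.5614, -0.1801, 0.2283]
ee_rot: [3.142, -0.0, -0.992]
force: [0.6, -0.1, -4.0]
width: 0.0178
gripper_force: 40.0
```

Run:
```python
from h import *
p,d=grab("scene");q,_=grab("top")
a=cv2.resize(p[100:300,90:240],(450,600));b=cv2.resize(q[140:260,345:460],(350,365));b=cv2.copyMakeBorder(b,0,235,0,0,0)
cv2.imwrite("pics/s2.png",np.hstack([a,b]))
```

```text
(no output)
```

View pics/s2.png

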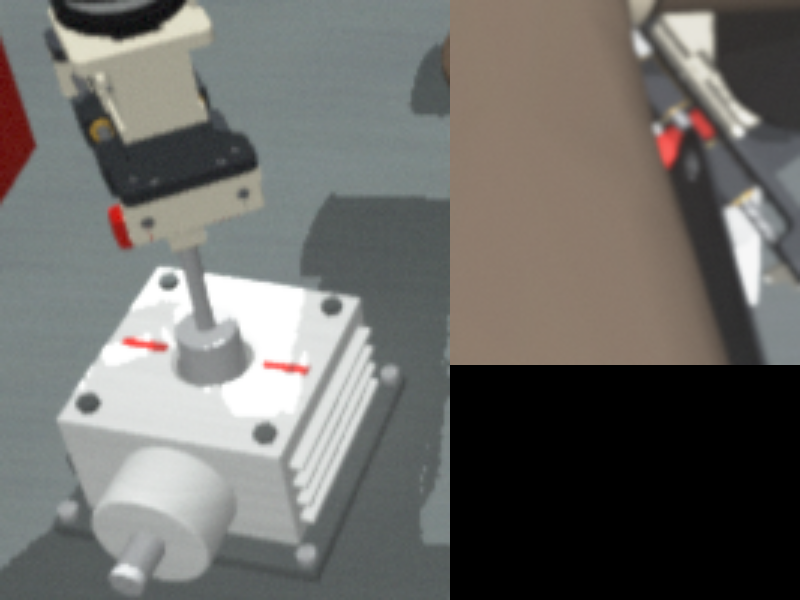

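The scene crop shows the socket entering the well centred at crop (210,350), free of the rim. I'll continue down slowly.

{"api": "move_arm", "payload": {"rows": "0 0 0 0 0 0.005 0.005; 0 0 0 0 0 0.005 0.005; 0 0 0 0 0 0.004 0.005; 0 0 0 0 0 0.004 0.005; 0 0 0 0 0 0.003 0.005; 0 0 0 0 0 0 0.005"}}

```text
t: 8.0
eef_pos: [0.5612, -0.1801, 0.207]
ee_rot: [3.141, 0.0, -0.992]
force: [0.1, 1.1, -3.9]
width: 0.0177
gripper_force: 40.0
```

{"api": "move_arm", "payload": {"rows": "0 0 0 0 0 0.002 0.005; 0 0 0 0 0 0.002 0.005; 0 0 0 0 0 0.001 0.005; 0 0 0 0 0 0 0.005"}}

```text
t: 8.5
eef_pos: [0.5617, -0.1803, 0.2033]
ee_rot: [-3.141, -0.001, -0.992]
force: [-0.8, -0.2, 5.4]
width: 0.0179
gripper_force: 40.0
```

{"api": "move_arm", "payload": {"rows": "0 0 0 0 0 -0.001 0.005; 0 0 6 0 0 0 0.005; 0 0 6 0 0 0 0.005; 0 0 6 0 0 0 0.005; 0 0 6 0 0 0 0.005; 0 0 6 0 0 0 0.005; 0 0 6 0 0 0 0.005; 0 0 6 0 0 0 0.005"}}

```text
t: 9.5
eef_pos: [0.561, -0.1802, 0.2034]
ee_rot: [3.141, -0.0, -1.728]
force: [-1.3, -0.2, 1.9]
width: 0.0176
gripper_force: 40.0
```

```bash
python3 -c "
from h import *;s=arm.get_state();print(np.degrees(s['ee_rot'][2]),s['moment'],s['force'],s['q'])"
```

```text
-99.01838188593501 [0.03227898 0.95190545 0.14564205] [-1.30731292 -0.15140829  1.93617642] [ 2.08576406e-02  2.41386643e-01 -2.27751721e-01  2.20581610e-04
 -1.10224404e+00 -1.78357850e-01]
```

{"api": "move_arm", "payload": {"rows": "0 0 5 0 0 0 0.005; 0 0 5 0 0 0 0.005; 0 0 4 0 0 0 0.005; 0 0 0 0 0 0 0.005"}}

```text
t: 10.0
eef_pos: [0.5609, -0.1802, 0.2034]
ee_rot: [3.141, -0.0, -1.969]
force: [-2.1, 0.1, 3.1]
width: 0.0178
gripper_force: 40.0
```

```bash
python3 -c "
from h import *;s=arm.get_state();print(np.degrees(s['ee_rot'][2]),s['moment'],s['force'],s['q'])"
```

```text
-112.80366280808664 [0.03920377 1.32113674 0.03693564] [-2.05688308  0.14882022  3.08860962] [ 2.08521979e-02  2.41312761e-01 -2.27808562e-01  1.88794480e-04
 -1.10235136e+00 -4.18936611e-01]
```

{"api": "move_arm", "payload": {"rows": "0 0 3 0 0 0 0.005; 0 0 3 0 0 0 0.005; 0 0 3 0 0 0 0.005"}}

```text
t: 10.38
eef_pos: [0.5609, -0.1802, 0.2034]
ee_rot: [3.141, -0.001, -2.126]
force: [-3.1, 0.1, 4.2]
width: 0.0179
gripper_force: 40.0
```

```bash
python3 -c "
from h import *;s=arm.get_state();print(np.degrees(s['ee_rot'][2]),s['moment'],s['force'])"
```

```text
-121.81258224287417 [0.13521117 1.47498616 0.12244932] [-3.14213976  0.05142033  4.17198588]
```

{"api": "move_arm", "payload": {"rows": "0 0 2 0 0 0 0.005; 0 0 2 0 0 0 0.005"}}

```text
t: 10.62
eef_pos: [0.561, -0.1802, 0.2034]
ee_rot: [3.141, -0.0, -2.197]
force: [-3.5, -0.7, 4.0]
width: 0.0176
gripper_force: 40.1
```

```bash
python3 -c "
from h import *;s=arm.get_state();print(np.degrees(s['ee_rot'][2]),s['moment'],s['force'])"
```

```text
-125.85696161271251 [0.31687051 1.80847763 0.36807129] [-3.53150626 -0.74763681  4.01953851]
```

{"api": "move_arm", "payload": {"rows": "0 0 2 0 0 0 0.005; 0 0 2 0 0 0 0.005"}}

```text
t: 10.88
eef_pos: [0.5614, -0.1801, 0.2033]
ee_rot: [-3.141, -0.0, -2.267]
force: [-3.4, -0.0, 5.1]
width: 0.0181
gripper_force: 40.9
```

```bash
python3 -c "
from h import *;s=arm.get_state();print(np.degrees(s['ee_rot'][2]),s['moment'],s['force'])"
```

```text
-129.8922673315349 [0.06155464 1.61767758 1.00814929] [-3.44022593 -0.03395972  5.10009132]
```

{"api": "move_arm", "payload": {"rows": "0 0 2 0 0 0 0.005; 0 0 2 0 0 0 0.005; 0 0 0 0 0 0 0.005"}}

```text
t: 11.25
eef_pos: [0.5616, -0.1801, 0.2034]
ee_rot: [-3.141, 0.0, -2.336]
force: [-2.4, -0.2, 4.1]
width: 0.0187
gripper_force: 42.3
```

Run:
```python
from h import *
s=arm.get_state();print(np.degrees(s['ee_rot'][2]),s['moment'],s['force'])
p,d=grab("scene");X=xyz("scene",d)
cv2.imwrite("pics/s3.png",cv2.resize(p[100:300,90:240],(450,600)))
```

```text
-133.85157265073514 [0.0191689  1.25287189 1.15895912] [-2.41501809 -0.15969753  4.08188168]
```

View pics/s3.png

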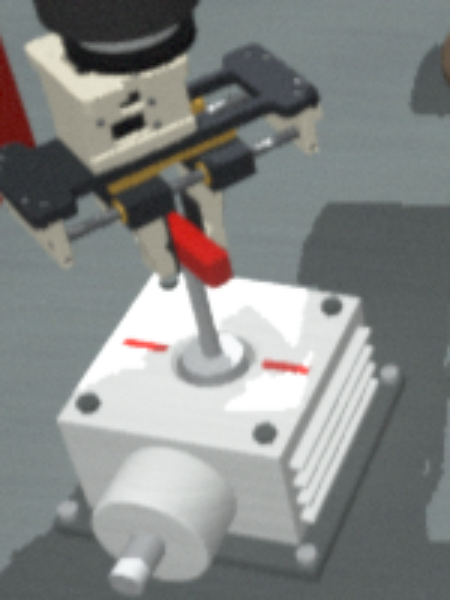

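The moment has risen well past 0.12 N m to about 1.1, so the plug is on its stop. The socket sits deep in the well at crop (212,358). I'll ease the torque off, then open.

{"api": "move_arm", "payload": {"rows": "0 0 -4 0 0 0 0.005; 0 0 -4 0 0 0 0.005; 0 0 -2 0 0 0 0.005; 0 0 0 0 0 0 0.005", "squeeze": 10}}

```text
t: 11.8
eef_pos: [0.5616, -0.18, 0.2032]
ee_rot: [-3.141, 0.001, -2.163]
force: [0.0, 0.4, 3.4]
width: 0.0183
gripper_force: 9.9
```

{"api": "move_arm", "payload": {"rows": "0 0 0 0 0 0 0.022; 0 0 0 0 0 0 0.026; 0 0 0 0 0 0 0.034; 0 0 0 0 0 0 0.045; 0 0 0 0 0 0 0.06; 0 0 0 0 0 0 0.07; 0 0 0 0 0 0 0.07"}}

```text
t: 12.68
eef_pos: [0.5613, -0.1801, 0.2033]
ee_rot: [-3.142, 0.0, -2.161]
force: [0.0, -1.0, 0.0]
width: 0.0671
gripper_force: 0.0
```

{"api": "move_arm", "payload": {"rows": "0 0 0 0 0 -0.010 0.07; 0 0 0 0 0 -0.020 0.07; 0 0 0 0 0 -0.030 0.07; 0 0 0 0 0 -0.040 0.07; 0 0 0 0 0 -0.040 0.07"}}

```text
t: 13.3
eef_pos: [0.5611, -0.1802, 0.3454]
ee_rot: [-3.141, 0.0, -2.161]
force: [0.1, -1.1, -0.6]
width: 0.0701
gripper_force: 0.0
```

```bash
python3 plan.py .45 .10 .36 -126 7
```

```text
0.0 0.0 0.3 -0.0244 0.0355 -0.0021; 0.0 0.0 0.3 -0.0242 0.0356 -0.0021; 0.0 0.0 0.3 -0.024 0.0357 -0.0021; 0.0 0.0 0.3 -0.0239 0.0359 -0.0021; 0.0 0.0 0.3 -0.0237 0.036 -0.0021; 0.0 0.0 0.3 -0.0235 0.0361 -0.0021; 0.0 0.0 0.3 -0.0232 0.0362 -0.0022; 
rv [-0.   0.   2.2] yaw0 -123.83403868386131 end [0.4499 0.1    0.36  ] [-180.     0.  -125.9]
```

{"api": "move_arm", "payload": {"rows": "0 0 0 -0.024 0.036 -0.002 0.07; 0 0 0 -0.024 0.036 -0.002 0.07; 0 0 0 -0.024 0.036 -0.002 0.07; 0 0 0 -0.024 0.036 -0.002 0.07; 0 0 0 -0.024 0.036 -0.002 0.07; 0 0 0 -0.024 0.036 -0.002 0.07; 0 0 0 -0.024 0.036 -0.002 0.07; 0 0 0 0 0 0 0.07"}}

```text
t: 14.3
eef_pos: [0.4448, 0.1017, 0.3585]
ee_rot: [-3.141, 0.002, -2.158]
force: [-0.0, -0.3, -0.2]
width: 0.0703
gripper_force: 0.0
```

Run:
```python
from h import *
p,d=grab("scene");q,e=grab("top")
a=cv2.resize(p[120:300,90:240],(400,480));b=cv2.resize(q[140:260,350:450],(400,480),interpolation=cv2.INTER_CUBIC)
cv2.imwrite("pics/s4.png",np.hstack([a,b]))
for n,f,D in(("scene",p,d),("top",q,e)):
    X=xyz(n,D);m=red(f)&(X[...,2]>.16)&(X[...,2]<.26)&(np.hypot(X[...,0]-.561,X[...,1]+.18)<.06);P=X[m]
    T=P[P[:,2]>np.percentile(P[:,2],90)-.006];print(n,len(P),T.mean(0),ax(T[:,:2]),T[:,2].max(),(T.min(0)+T.max(0))/2)
```

```text
scene 451 [ 0.56540034 -0.17890031  0.22415218] 57.4639431600718 0.2275360147525235 [ 0.5626463  -0.18014621  0.22367364]
top 252 [ 0.55525237 -0.18411226  0.22264356] 56.06713945783171 0.2265169635647516 [ 0.55842778 -0.177224    0.22249793]
```

View pics/s4.png

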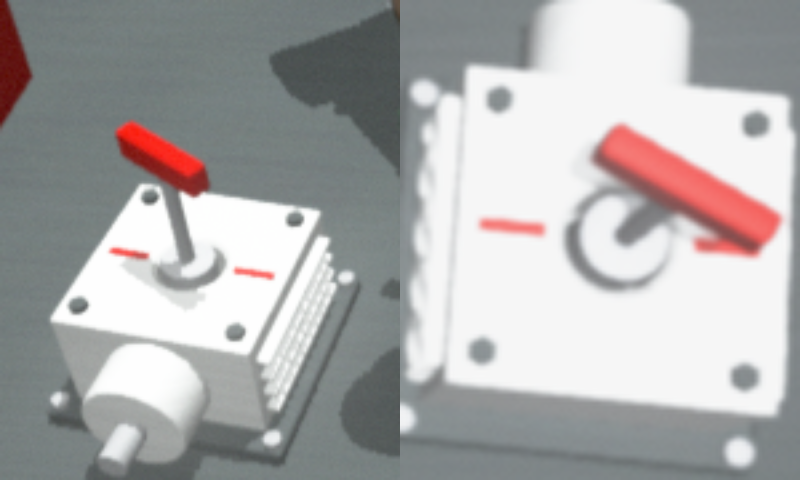

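The wrench stands upright, centred in the well with its handle top at z 0.223, as expected when fully down. Its handle is about 25° past the marks' line. That equals the fork's play, so the wing is in line with the marks and on the stop.

```bash
python3 -c "
from station import arm;print(arm.job_done())"
```

```text
the job is handed in; nothing more can be done
None
```

I turned the plug clockwise onto its stop, left the red wrench standing upright and released on it, and handed the job in at about 14 s. The wing itself was hidden under the wrench at the end. I judged it in line with the marks from the torque rise to about 1.1 N m and from the handle stopping about 25° past them, which matches the fork's play.

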